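# Put the glass door knob in the hallway case and slide its guard door shut

## Task

Stand the large glass door knob upright on its brass plate in the open bay of the wooden case, then slide the case's clear guard door along its track until it is fully shut over the knob. Leave the door shut with the knob standing inside.

Things in the scene. Friction and masses are not known exactly. Their poses are not given: they have to be found in the camera images.
- knob_centre (a point): Large glass door knob, loose, 0.2 kg, upright on the bench: brass plate 60 mm wide, 8 mm thick; neck; twelve-sided glass head 48 mm wide, straight-sided from 31 to 49 mm above its underside; 62 mm high. This point is on its axis in the middle of the head, 40 mm above its underside: grip here. z is its axis (up). A much smaller glass knob (28 mm head, 36 mm high) stands near: not wanted.
- bay (a point): Centre of the floor of the case's open bay, 6 mm above the bench. The case is a fixed light-wood box, 176 x 372 mm, with aluminium rails on its long sides, tops 104 mm above the bench. Axes: y along the case, x across, z up. The bay is 160 x 160 mm inside with a flat floor; its -y end wall is 90 mm above the bench. Towards +y lies a solid deck, 88 mm above the bench, where the guard door parks.
- guard (a joint): How far the guard door has slid, in m: 0 = parked at the case's +y end, 0.190 = fully shut at its stop, centred over the bay. It grows towards the bay (-y of the bay frame). It starts between 0 and 0.025, the bay uncovered; it slides level with about 2 N of friction and stays where left.
- guard_handle (a point): Grip point of the guard door, a clear panel with aluminium edges, 158 mm (x, across the case) by 172 mm (y), underside 91 and top 96 mm above the bench. Its handle is an upright aluminium plate mid-door, 60 mm wide in x, 14 mm thick in y, 50 mm tall, its top 146 mm above the bench; this point is in its middle, 20 mm below its top. Axes as the bay's. It slides with the door.
Mind the look-alikes: they are no part of the job. What is shaped like the part that bears knob_centre but blue is not meant.

How it is judged:
By the outcome, as a careful person would: the job done as asked, in the order asked, and still so for the second after the job is handed in, with the robot touching nothing.
It also fails if it takes over 54 s, if anything falls off the work surface, if the arm or the gripper's body presses on something with over 40 N, if the wrist force passes 120 N, or if a joint passes its speed limit or range.

## Robot

A 6-joint arm with a two-finger parallel gripper is mounted at the origin on the work surface. World frame = base frame: x ahead of the robot, y to its left, z up, the work surface at z = 0. Lengths are in m, angles in degrees, forces in N, time in s.
With the tool pointing down it reaches from about 0.3 to 0.75 m from the base axis. Payload 8.5 kg.
Tool frame: the origin (TCP) lies at the very end of the fingers, on their centre line; the grasp point (between the pads) lies 19 mm behind it (env.tcp_to_grasp is the distance from the TCP to the grasp point, in m); z points along the fingers, y is the line along which they close (so a half turn about z gives the same grasp; the last joint's range is limited). The gripper opens to 85 mm and grips with 20 to 120 N. Pads are 22 mm wide; open, the fingers measure 114 mm over their backs; the gripper's body (76 mm by 85 mm) begins 54 mm behind the grasp point. The pads swing forward as they close: fully open they stand 13 mm farther back than shut.
Start: joints at [64.097, 21.807, 74.336, -0, 83.858, -12.336], TCP at [0.129, 0.535, 0.231] pointing down, gripper open.
Joint ranges: [-178.18, 178.18], [-50.72, 133.34], [12.68, 142.11], [-81.47, 261.47], [9.98, 163.14], [-165.26, 165.26]. Speed limits (degrees/s): [136.94, 136.94, 180, 180, 180, 180].

## Interface

Orientations are given as a 3x3 rotation matrix whose columns are the frame's x, y, z axes.
In Python, from rig import status, get_image, env gives the robot as it stands.
- The arm moves only by the shell command python3 -m handwheel 'ROWS' [FORCE]. ROWS is text: rows parted by semicolons, each of 7 numbers parted by spaces: the shift along the world's x, y, z in cm, then the turn, a rotation vector about the world's x, y, z in degrees, then the opening, from 0 (shut) to 1 (fully open). In form: dx dy dz wx wy wz gripper; .... A call has 1 to 8 rows; each row is the pose to reach, as a shift and turn from the pose commanded when the call began; what a row does not reach only later rows make up. A row lasts 1/12 s, in which the tool goes at most 41.7 mm and 7.16 degrees, less where a joint would pass 70% of its speed; a pose out of reach is approached as far as the arm can. A call with a gripper value outside its range is refused whole. The fingers move at their own pace and stop on an object; FORCE is the grip in N (left out, the last holds). Time passes only in rows, so rows that repeat a pose let the fingers close. It gives the time, the measured TCP pose, the force, the opening and the grip force at its end, in the units of the state.
- status.observe(): the state, without advancing time (a new reading comes with each control period).
- get_image(name): name is "side" or "top"; returns a dict with "color" (384x512x3 uint8, red, green, blue), "vertical_fov" (degrees; the focal length in pixels is half the picture's height over the tangent of half this angle, whatever the lens; pixels are square), "cx", "cy" (the principal point, pixels), "xyz" and "orientation" of the camera in the world. Camera axes: x right, y down, z forward; pixel columns grow to the right and rows downward; lengths in m; the calibration is good to about 2 mm. A picture is of the moment at which its call begins. There is no depth.
- env.close_job(): hands the job in; it is judged then, once.
The state is a dict: "time_s": time; "q": joint angles; "qvel": joint speeds; "joint_efforts": joint torques, N m; "position": TCP position; "tool_rot": TCP orientation; "ft_force": force on the tool from outside, world axes, zero at the start; "wrist_torque": the same for the moment, N m; "grip_width": finger opening in m; "gripper_force": force on a finger pad.
Only numpy, scipy, OpenCV 4.12 (cv2) and the standard library are available. Lean on these libraries where they do the work, as an engineer would, in place of code of your own. Each camera call takes 0.05 s, during which the arm holds its last target. There are 200 camera calls.

## Working session

There is one attempt and no reset: what is moved stays moved. The work goes in short steps, Python scripts to look and compute and a shell command to move; the robot and the scene stay as the last step left them, time stands still between calls to the robot, and variables do not carry over. Pictures are saved under pics/ and viewed, at most 10 in all, crops included, and the job is handed in when it is done.

```bash
mkdir -p pics; cat > h.py <<'E'
import numpy as np,cv2
from rig import status,get_image,env
def snap(n,f):
    im=get_image(n); cv2.imwrite(f,cv2.cvtColor(im["color"],cv2.COLOR_RGB2BGR)); np.save(f+'.npy',im,allow_pickle=True); return im
def load(f): return np.load(f+'.npy',allow_pickle=True).item()
def F(im): return im["color"].shape[0]/2/np.tan(np.radians(im["vertical_fov"])/2)
def back(im,u,v,z):
    d=np.array(im["orientation"])@[(u-im["cx"])/F(im),(v-im["cy"])/F(im),1]; c=np.array(im["xyz"])
    return c+d*(z-c[2])/d[2]
def proj(im,p):
    q=np.array(im["orientation"]).T@(np.array(p)-im["xyz"]); return np.array([q[0]/q[2]*F(im)+im["cx"],q[1]/q[2]*F(im)+im["cy"]])
E
python3 - <<'E'
from h import *
for n in("top","side"):
    i=snap(n,f"pics/{n}0.png"); print(n,i["xyz"],np.round(i["orientation"],3).tolist(),i["vertical_fov"],i["cx"],i["cy"])
a=cv2.imread("pics/top0.png");b=cv2.imread("pics/side0.png")
print({k:np.round(v,3).tolist() for k,v in status.observe().items()})
E
```

```text
top [ 0.37758046 -0.04878337  1.10553729] [[-0.027, -0.986, 0.163], [-1.0, 0.024, -0.018], [0.014, -0.164, -0.986]] 43.38440977546122 253.1387551187575 200.1071787857188
side [ 0.15617017 -0.72240271  0.60634092] [[0.861, -0.281, 0.424], [-0.509, -0.476, 0.717], [0.0, -0.833, -0.553]] 56.785027208018434 246.59634938449605 189.266629383102
{'time_s': 0.1, 'q': [64.095, 21.837, 74.378, 0.001, 83.859, -12.335], 'qvel': [0.018, -0.08, -0.123, -0.007, -0.083, -0.128], 'joint_efforts': [0.003, -44.922, -23.165, -0.0, 0.004, -0.0], 'position': [0.129, 0.534, 0.231], 'tool_rot': [[-0.972, 0.235, -0.001], [0.235, 0.972, -0.001], [0.0, -0.001, -1.0]], 'ft_force': [-0.48, -0.713, 0.249], 'wrist_torque': [-0.059, 0.012, 0.058], 'gripper_force': 0.0, 'grip_width': 0.085}
```

View pics/top0.png

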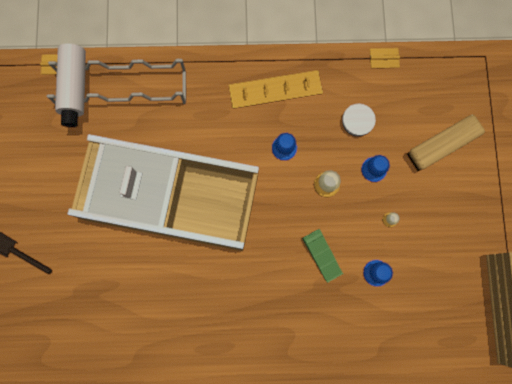

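View pics/side0.png

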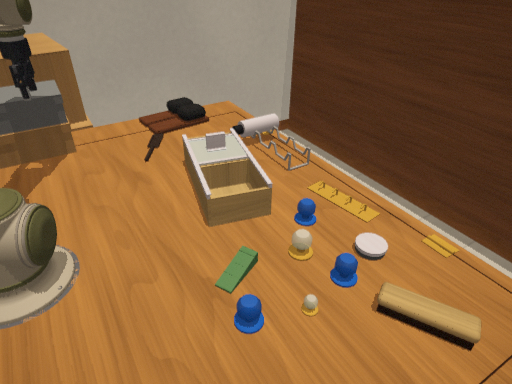

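Top view: candidates are the large clear/brass knob at (328,184), the small brass-plate knob at (392,219), and blue look-alikes at (285,146), (376,167) and (378,272). I choose (328,184), at side (301,244). The case spans (70–258, 136–246) with its handle at (131,182). I'll check the choice in a close crop.

```bash
python3 - <<'E'
from h import *
a=cv2.imread("pics/top0.png");b=cv2.imread("pics/side0.png")
r=lambda im,x0,y0,w,h,s:cv2.resize(im[y0:y0+h,x0:x0+w],(w*s,h*s),interpolation=cv2.INTER_CUBIC)
A=r(a,60,125,200,130,4)
B=r(a,300,160,50,50,5);C=r(b,275,220,50,50,5);D=r(a,370,200,50,50,5)
c=np.zeros((600,800,3),np.uint8);k=cv2.resize(A[:, :],(640,416-70+0)) if 0 else r(a,60,125,200,130,3)
c=np.zeros((600,800,3),np.uint8);c[:390,:600]=k[:390];
B=r(a,300,160,50,50,4);C=r(b,275,220,50,50,4);D=r(a,105,155,50,50,4)
c[:200,600:]=B;c[200:400,600:]=C;c[400:,600:]=D
cv2.imwrite("pics/crop1.png",c)
i=load("pics/top0.png");s=load("pics/side0.png")
print(back(i,330,181,.055),back(s,302,237,.05),back(i,327,187,.004),back(s,301,252,.004))
E
```

```text
[ 0.59031426 -0.2406608   0.055     ] [ 0.59139336 -0.24229606  0.05      ] [ 0.58656287 -0.24221817  0.004     ] [ 0.59140513 -0.24478547  0.004     ]
```

View pics/crop1.png

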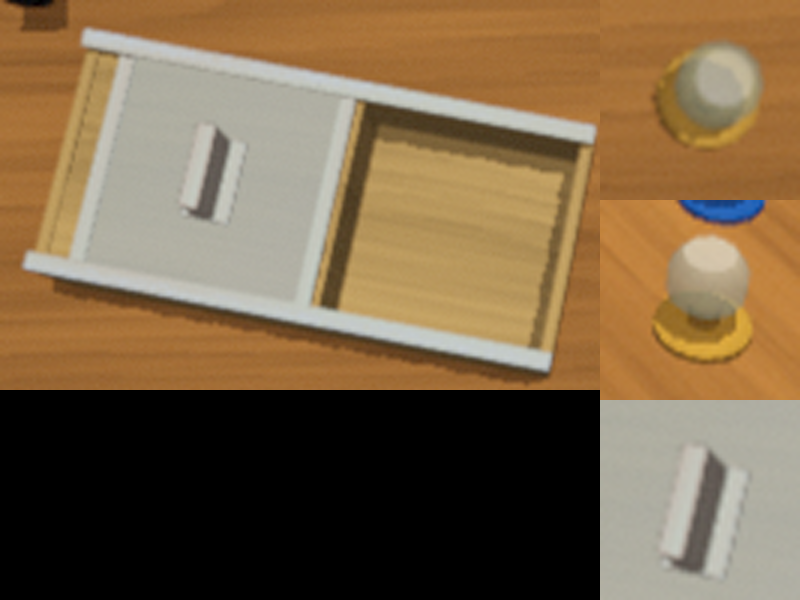

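The crop confirms it: a grey glass head over a brass plate, with the head centre at top-view pixel (329.5,181.5). The case rail corners are at about (87.7,135), (258.5,168), (243,248) and (68,212), and the handle's top face centre is at (126,180).

```bash
python3 - <<'E'
from h import *
i=load("pics/top0.png");s=load("pics/side0.png")
P=[(60+x/3,125+y/3) for x,y in [(85,30),(596,126),(550,366),(25,256)]]
W=np.array([back(i,u,v,.104)for u,v in P]);print(W)
print([np.linalg.norm(W[k]-W[(k+1)%4]) for k in range(4)],W.mean(0))
ax=(W[0]+W[3]-W[1]-W[2])[:2];y=ax/np.linalg.norm(ax);print("y axis",y,np.degrees(np.arctan2(-y[0],y[1])))
xx=(W[0]+W[1]-W[2]-W[3])[:2];print("x", xx/np.linalg.norm(xx))
h=back(i,126,180,.146);print("handle",h)
print([back(i,105+(u-600)/4,155+(v-400)/4,.146)for u,v in[(688,443),(707,447),(680,557),(662,550)]])
print("knob",back(i,329.5,181.5,.046),back(i,326.9,184,.006),back(s,275+(708-600)/4,220+(278-200)/4,.046),back(s,275+(702-600)/4,220+(326-200)/4,.006))
# bay inner floor / wall
c=W.mean(0)[:2]
x=np.array([y[1],-y[0]])
for n,im in(("top",i),("side",s)):
    o=cv2.imread(f"pics/{n}0.png")
    for a,b,z in[(-.088,-.186,.104),(.088,-.186,.104),(.088,.186,.104),(-.088,.186,.104)]:
        q=c+a*x+b*y;u=proj(im,[*q,z]);print(n,a,b,u)
E
```

```text
[[ 0.69316381  0.28146716  0.104     ]
 [ 0.61439593 -0.08118752  0.104     ]
 [ 0.44544506 -0.04458181  0.104     ]
 [ 0.53111159  0.31826225  0.104     ]]
[np.float64(0.37111022033493474), np.float64(0.1728709697507508), np.float64(0.37281974924937206), np.float64(0.16617701042973632)] [0.5710291  0.11849002 0.104     ]
y axis [0.22104373 0.9752639 ] -12.770343556770218
x [ 0.97628405 -0.21649356]
handle [0.58381798 0.18914903 0.146     ]
[array([0.61334065, 0.18760156, 0.146     ]), array([0.61103071, 0.17795849, 0.146     ]), array([0.5545857 , 0.19068126, 0.146     ]), array([0.55838471, 0.19976058, 0.146     ])]
knob [ 0.59101945 -0.24111915  0.046     ] [ 0.59329194 -0.24200285  0.006     ] [ 0.5890387 -0.24587    0.046    ] [ 0.58998664 -0.24438237  0.006     ]
top -0.088 -0.186 [242.80524064 247.66950837]
top 0.088 -0.186 [259.199445   166.37256969]
top 0.088 0.186 [ 88.8816178  132.82829874]
top -0.088 0.186 [ 67.73001805 212.6225673 ]
side -0.088 -0.186 [207.55773603 194.92917023]
side 0.088 -0.186 [273.32477046 183.31938298]
side 0.088 0.186 [233.97054691 128.01815438]
side -0.088 0.186 [183.12946044 134.63181871]
```

```bash
python3 -m handwheel '46 -78 0 0 0 1 1;46 -78 0 0 0 1 1;46 -78 0 0 0 1 1;46 -78 0 0 0 1 1;46 -78 0 0 0 1 1;46 -78 0 0 0 1 1;46 -78 0 0 0 1 1;46 -78 0 0 0 1 1' 40
```

```text
time_s: 0.77
position: [0.2986, 0.2457, 0.2313]
tool_rot: [[-0.976, 0.217, -0.0], [0.217, 0.976, -0.0], [0.0, -0.0, -1.0]]
ft_force: [1.2, 0.1, -0.8]
grip_width: 0.0853
gripper_force: 0.0
```

```bash
python3 -m handwheel '29.2 -48.9 0 0 0 0 1;29.2 -48.9 0 0 0 0 1;29.2 -48.9 0 0 0 0 1;29.2 -48.9 0 0 0 0 1;29.2 -48.9 0 0 0 0 1;29.2 -48.9 0 0 0 0 1;29.2 -48.9 0 0 0 0 1;29.2 -48.9 0 0 0 0 1'; python3 -c "
from rig import status;p=status.observe()['position'];print((.591-p[0])*100,(-.243-p[1])*100)"
```

```text
time_s: 1.43
position: [0.4697, -0.0408, 0.2311]
tool_rot: [[-0.976, 0.218, -0.0], [0.218, 0.976, 0.0], [0.0, 0.0, -1.0]]
ft_force: [1.2, 0.7, 0.8]
grip_width: 0.0853
gripper_force: 0.0
12.12978139185929 -20.22024295588203
```

```bash
python3 -m handwheel '12.1 -20.2 -11 0 0 0 1;12.1 -20.2 -11 0 0 0 1;12.1 -20.2 -11 0 0 0 1;12.1 -20.2 -11 0 0 0 1;12.1 -20.2 -11 0 0 0 1;12.1 -20.2 -11 0 0 0 1;12.1 -20.2 -11 0 0 0 1;12.1 -20.2 -11 0 0 0 1'; python3 - <<'E'
from h import *
i=snap("top","pics/t1.png");j=snap("side","pics/s1.png")
r=lambda im,x0,y0,w,h,s:cv2.resize(im[y0:y0+h,x0:x0+w],(w*s,h*s),interpolation=cv2.INTER_CUBIC)
cv2.imwrite("pics/c1.png",np.hstack([r(cv2.imread("pics/t1.png"),270,130,110,110,3),r(cv2.imread("pics/s1.png"),240,180,130,110,3)]))
p=status.observe()['position'];print(p)
E
```

```text
time_s: 2.1
position: [0.5901, -0.2425, 0.1185]
tool_rot: [[-0.976, 0.22, -0.003], [0.22, 0.976, 0.002], [0.004, 0.001, -1.0]]
ft_force: [-0.7, 0.5, 0.3]
grip_width: 0.0854
gripper_force: 0.0
[ 0.58991562 -0.24010711  0.12120704]
```

View pics/c1.png

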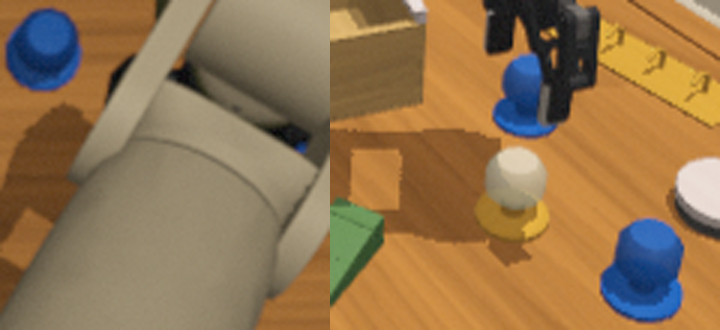

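Crop: the fingers straddle the knob line and the white knob (side px about (302,242)) lies below them. The blue knobs stay clear of the fingers' way down. Descending.

```bash
python3 -m handwheel '0 -0.2 -4 0 0 0 1;0 -0.2 -7 0 0 0 1;0 -0.2 -9 0 0 0 1;0 -0.2 -10 0 0 0 1;0 -0.2 -10 0 0 0 1;0 -0.2 -10 0 0 0 1'; python3 - <<'E'
from h import *
snap("side","pics/s2.png")
im=cv2.imread("pics/s2.png")[170:290,230:370];cv2.imwrite("pics/c2.png",cv2.resize(im,None,fx=4,fy=4,interpolation=cv2.INTER_CUBIC))
print(status.observe()['position'])
E
```

```text
time_s: 2.7
position: [0.5907, -0.2422, 0.0229]
tool_rot: [[-0.976, 0.217, 0.001], [0.217, 0.976, -0.001], [-0.002, -0.001, -1.0]]
ft_force: [0.5, -0.3, 0.5]
grip_width: 0.0856
gripper_force: 0.0
[ 0.59103664 -0.24261152  0.02340834]
```

View pics/c2.png

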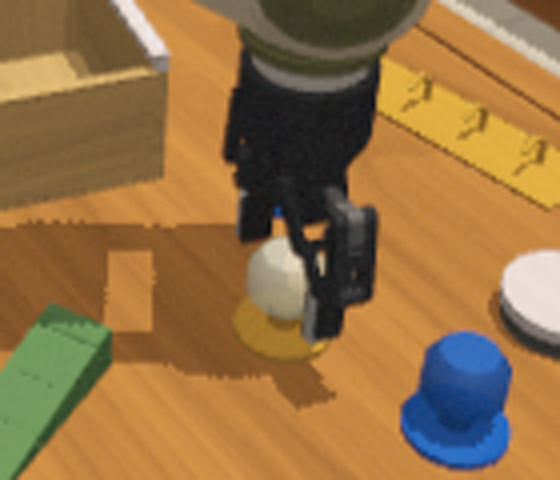

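The fingers straddle the head (crop (280,278), side px (300,240)) without touching. Lower 2 mm and close.

```bash
python3 -m handwheel '0 0 -0.2 0 0 0 1;0 0 -0.2 0 0 0 0.3;0 0 -0.2 0 0 0 0.3;0 0 -0.2 0 0 0 0.3;0 0 -0.2 0 0 0 0.3;0 0 -0.2 0 0 0 0.3;0 0 -0.2 0 0 0 0.3;0 0 -0.2 0 0 0 0.3' 40
```

```text
time_s: 3.42
position: [0.5905, -0.2428, 0.02]
tool_rot: [[-0.976, 0.218, 0.001], [0.218, 0.976, -0.0], [-0.001, -0.0, -1.0]]
ft_force: [-1.0, 0.7, 5.5]
grip_width: 0.0467
gripper_force: 41.8
```

```bash
python3 -m handwheel '0 0 3 0 0 0 0.3;0 0 6.5 0 0 0 0.3;0 0 10 0 0 0 0.3;0 0 13 0 0 0 0.3;0 0 14 0 0 0 0.3;0 0 14 0 0 0 0.3;-0.5 3 14 0 0 0 0.3;-1 6 14 0 0 0 0.3' && python3 -m handwheel '-0.5 3 0 0 0 0 0.3;-1 6 0 0 0 0 0.3;-1.4 9 0 0 0 0 0.3;-1.9 12 0 0 0 0 0.3;-2.3 15 0 0 0 0 0.3;-2.8 18 0 0 0 0 0.3;-3.1 20 0 0 0 0 0.3;-3.1 20.5 0 0 0 0 0.3'; python3 - <<'E'
from h import *
snap("side","pics/s3.png")
im=cv2.imread("pics/s3.png")[90:230,150:330];cv2.imwrite("pics/c3.png",cv2.resize(im,None,fx=4,fy=4,interpolation=cv2.INTER_CUBIC))
print(status.observe()['position'],status.observe()['grip_width'])
E
```

```text
time_s: 4.08
position: [0.5791, -0.1827, 0.1564]
tool_rot: [[-0.975, 0.22, -0.004], [0.22, 0.975, 0.002], [0.004, 0.001, -1.0]]
ft_force: [0.5, 0.4, -1.4]
grip_width: 0.0465
gripper_force: 42.1
time_s: 4.75
position: [0.5474, 0.0254, 0.1569]
tool_rot: [[-0.977, 0.215, -0.005], [0.215, 0.977, 0.001], [0.005, 0.0, -1.0]]
ft_force: [-0.0, 0.3, -1.6]
grip_width: 0.0467
gripper_force: 42.1
[0.5479936  0.024592   0.15722837] 0.046791048300956976
```

View pics/c3.png

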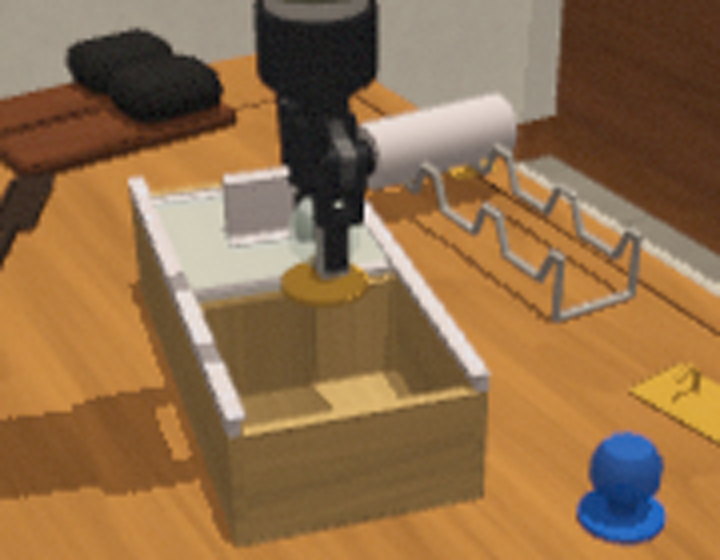

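The knob hangs upright over the bay (plate at crop (325,282)). Lowering, slowly at the end.

```bash
python3 -m handwheel '0.1 -0.1 -3 0 0 0 0.3;0.1 -0.1 -6 0 0 0 0.3;0.1 -0.1 -9 0 0 0 0.3;0.1 -0.1 -11 0 0 0 0.3;0.1 -0.1 -12 0 0 0 0.3;0.1 -0.1 -12.5 0 0 0 0.3;0.1 -0.1 -12.7 0 0 0 0.3;0.1 -0.1 -12.7 0 0 0 0.3'
```

```text
time_s: 5.47
position: [0.5506, 0.0209, 0.0326]
tool_rot: [[-0.976, 0.218, 0.001], [0.218, 0.976, -0.0], [-0.001, -0.0, -1.0]]
ft_force: [-0.4, 0.7, -1.4]
grip_width: 0.0467
gripper_force: 42.1
```

```bash
python3 -m handwheel '0 0 -0.1 0 0 0 0.3;0 0 -0.2 0 0 0 0.3;0 0 -0.3 0 0 0 0.3;0 0 -0.3 0 0 0 0.3'
```

```text
time_s: 5.8
position: [0.5504, 0.0213, 0.0296]
tool_rot: [[-0.976, 0.217, 0.001], [0.217, 0.976, -0.0], [-0.001, -0.0, -1.0]]
ft_force: [-0.4, 0.2, -1.4]
grip_width: 0.0466
gripper_force: 42.1
```

```bash
python3 -m handwheel '0 0 -0.1 0 0 0 0.3;0 0 -0.2 0 0 0 0.3;0 0 -0.3 0 0 0 0.3;0 0 -0.35 0 0 0 0.3;0 0 -0.35 0 0 0 0.3'
```

```text
time_s: 6.22
position: [0.5502, 0.0214, 0.026]
tool_rot: [[-0.976, 0.217, -0.0], [0.217, 0.976, -0.0], [-0.0, -0.0, -1.0]]
ft_force: [-1.5, 0.8, 1.9]
grip_width: 0.0467
gripper_force: 42.4
```

Contact is felt: fz went from -1.4 to +1.9. Release, then rise.

```bash
python3 -m handwheel '0 0 0 0 0 0 0.7;0 0 0 0 0 0 0.9;0 0 0 0 0 0 0.9;0 0 0 0 0 0 0.9;0 0 0 0 0 0 0.9' && python3 -m handwheel '0 0 2 0 0 0 0.9;0 0 5 0 0 0 0.9;0 0 9 0 0 0 0.9;0 0 12 0 0 0 0.9;0 0 15 0 0 0 0.9;0 0 17 0 0 0 0.9;0 0 17 0 0 0 0.9;0 0 17 0 0 0 0.9'
```

```text
time_s: 6.63
position: [0.5503, 0.0213, 0.0258]
tool_rot: [[-0.976, 0.218, 0.0], [0.218, 0.976, -0.0], [-0.0, 0.0, -1.0]]
ft_force: [0.6, 0.5, 0.1]
grip_width: 0.077
gripper_force: 0.0
time_s: 7.3
position: [0.5504, 0.0213, 0.1965]
tool_rot: [[-0.976, 0.218, 0.002], [0.218, 0.976, -0.0], [-0.002, 0.0, -1.0]]
ft_force: [0.5, 0.6, -0.3]
grip_width: 0.077
gripper_force: 0.0
```

```bash
python3 -m handwheel '0.8 4 0 0 0 0 0.8;1.6 8 0 0 0 0 0.8;2.4 12 0 0 0 0 0.8;3.2 15.5 0 0 0 0 0.8;3.5 16.8 0 0 0 0 0.8;3.5 16.8 -3 0 0 0 0.8;3.5 16.8 -3 0 0 0 0.8' ; python3 - <<'E'
from h import *
snap("side","pics/s4.png");snap("top","pics/t4.png")
r=lambda f,x0,y0,w,h:cv2.resize(cv2.imread(f)[y0:y0+h,x0:x0+w],None,fx=3,fy=3,interpolation=cv2.INTER_CUBIC)
cv2.imwrite("pics/c4.png",np.hstack([r("pics/s4.png",160,80,125,150),r("pics/t4.png",130,115,135,150)]))
print(status.observe()['position'])
E
```

```text
time_s: 7.88
position: [0.5828, 0.1897, 0.16]
tool_rot: [[-0.976, 0.216, -0.01], [0.216, 0.976, -0.001], [0.009, -0.004, -1.0]]
ft_force: [0.3, -0.4, -3.0]
grip_width: 0.0681
gripper_force: 0.0
[0.58451239 0.18867504 0.1644102 ]
```

View pics/c4.png

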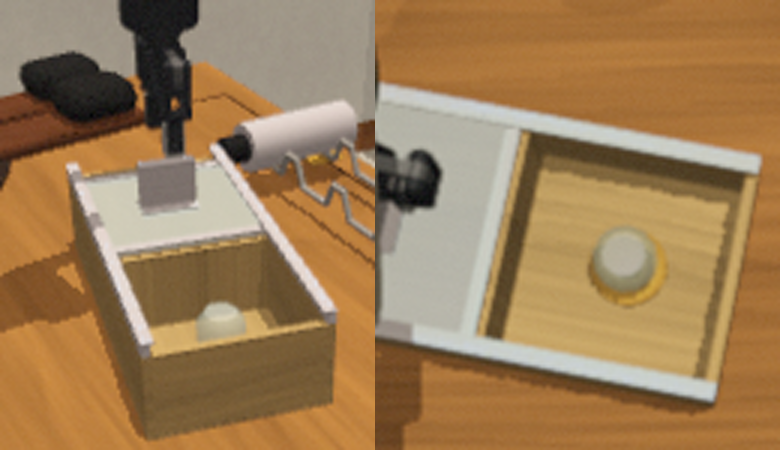

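The knob stands upright near the bay's centre (top crop (625,262)). The gripper is above the handle. I'll check finger alignment against the handle by projection before descending.

```bash
python3 - <<'E'
from h import *
s=load("pics/s4.png");y=np.array([.218,.976,0])
T=np.array([.5845,.1887,.172])
c=lambda p:(np.round((proj(s,p)-[160,80])*3))
print("near tip",c(T-y*.038),"far tip",c(T+y*.038))
H=np.array([.585,.189,.146]);x=np.array([.976,-.218,0])
print("handle near face top corners",c(H-y*.007-x*.03),c(H-y*.007+x*.03))
E
```

```text
near tip [175. 152.] far tip [157. 123.]
handle near face top corners [140. 167.] [198. 159.]
```

```bash
python3 -m handwheel '0 0 -2 0 0 0 0.8;0 0 -4 0 0 0 0.8;0 0 -5.3 0 0 0 0.8;0 0 -5.3 0 0 0 0.8;0 0 -5.3 0 0 0 0.8' && python3 -m handwheel '0 0 0 0 0 0 0.4;0 0 0 0 0 0 0.1;0 0 0 0 0 0 0;0 0 0 0 0 0 0;0 0 0 0 0 0 0;0 0 0 0 0 0 0;0 0 0 0 0 0 0;0 0 0 0 0 0 0' 40
```

```text
time_s: 8.4
position: [0.5856, 0.1886, 0.1136]
tool_rot: [[-0.976, 0.219, 0.0], [0.219, 0.976, -0.0], [-0.0, 0.0, -1.0]]
ft_force: [-0.1, -0.2, 0.1]
grip_width: 0.0684
gripper_force: 0.0
time_s: 9.07
position: [0.5855, 0.1894, 0.1136]
tool_rot: [[-0.976, 0.217, 0.001], [0.217, 0.976, 0.0], [-0.001, 0.0, -1.0]]
ft_force: [-1.5, 0.1, 5.0]
grip_width: 0.0139
gripper_force: 40.8
```

```bash
python3 -m handwheel '-0.2 -1 0 0 0 0 0;-0.7 -3 0 0 0 0 0;-1.1 -5 0 0 0 0 0;-1.6 -7 0 0 0 0 0;-2 -9 0 0 0 0 0;-2.4 -11 0 0 0 0 0;-2.9 -13 0 0 0 0 0;-3.1 -14 0 0 0 0 0'
```

```text
time_s: 9.73
position: [0.5542, 0.0477, 0.1135]
tool_rot: [[-0.976, 0.219, 0.001], [0.219, 0.976, -0.0], [-0.001, 0.0, -1.0]]
ft_force: [-0.6, 2.6, 5.9]
grip_width: 0.0135
gripper_force: 41.0
```

```bash
python3 -m handwheel '-0.1 -0.5 0 0 0 0 0;-0.2 -1 0 0 0 0 0;-0.3 -1.5 0 0 0 0 0;-0.4 -2 0 0 0 0 0;-0.4 -2 0 0 0 0 0;-0.4 -2 0 0 0 0 0'
```

```text
time_s: 10.23
position: [0.55, 0.0289, 0.1135]
tool_rot: [[-0.976, 0.218, -0.0], [0.218, 0.976, -0.001], [-0.0, -0.001, -1.0]]
ft_force: [-3.8, -2.0, 8.0]
grip_width: 0.0134
gripper_force: 41.3
```

```bash
python3 -m handwheel '-0.05 -0.2 0 0 0 0 0;-0.1 -0.4 0 0 0 0 0;-0.1 -0.5 0 0 0 0 0;-0.1 -0.5 0 0 0 0 0' && python3 -m handwheel '0 -0.1 0 0 0 0 0;0 -0.2 0 0 0 0 0;0 -0.2 0 0 0 0 0'
```

```text
time_s: 10.57
position: [0.549, 0.0244, 0.1135]
tool_rot: [[-0.976, 0.217, 0.0], [0.217, 0.976, 0.0], [-0.0, 0.0, -1.0]]
ft_force: [-2.6, 1.0, 8.1]
grip_width: 0.0137
gripper_force: 41.3
time_s: 10.82
position: [0.549, 0.0243, 0.1136]
tool_rot: [[-0.976, 0.217, 0.0], [0.217, 0.976, 0.004], [0.0, 0.003, -1.0]]
ft_force: [-1.7, 12.2, 9.0]
grip_width: 0.0136
gripper_force: 41.4
```

The stop is felt: 12 N with no travel. One more small push to confirm.

```bash
python3 -m handwheel '0 -0.1 0 0 0 0 0;0 -0.15 0 0 0 0 0;0 -0.15 0 0 0 0 0;0 -0.15 0 0 0 0 0'
```

```text
time_s: 11.15
position: [0.549, 0.0243, 0.1135]
tool_rot: [[-0.976, 0.217, 0.001], [0.217, 0.976, 0.006], [0.001, 0.006, -1.0]]
ft_force: [-1.8, 20.0, 9.0]
grip_width: 0.0135
gripper_force: 41.4
```

```bash
python3 -m handwheel '0 0.1 0 0 0 0 0.3;0 0.2 0 0 0 0 0.7;0 0.2 0 0 0 0 0.8;0 0.2 0 0 0 0 0.8;0 0.2 0 0 0 0 0.8;0 0.2 0 0 0 0 0.8' && python3 -m handwheel '0 0.2 2 0 0 0 0.8;0 0.2 5 0 0 0 0.8;0 0.2 8 0 0 0 0.8;0 0.2 12 0 0 0 0.8;-3 0.2 14 0 0 0 0.8;-6 3 14 0 0 0 0.8;-9 6 14 0 0 0 0.8;-12 9 14 0 0 0 0.8' && python3 -m handwheel '-2 3 0 0 0 0 0.8;-4 6 0 0 0 0 0.8;-6 9 0 0 0 0 0.8;-8 12 0 0 0 0 0.8;-9 15 0 0 0 0 0.8;-10 17 0 0 0 0 0.8;-10 17 0 0 0 0 0.8;-10 17 0 0 0 0 0.8'; python3 - <<'E'
from h import *
snap("side","pics/s5.png");snap("top","pics/t5.png")
r=lambda f,x0,y0,w,h:cv2.resize(cv2.imread(f)[y0:y0+h,x0:x0+w],None,fx=3,fy=3,interpolation=cv2.INTER_CUBIC)
cv2.imwrite("pics/c5.png",np.hstack([r("pics/s5.png",170,90,115,140),r("pics/t5.png",125,120,145,140)]))
E
```

```text
time_s: 11.65
position: [0.5492, 0.0225, 0.1127]
tool_rot: [[-0.976, 0.218, -0.0], [0.218, 0.976, -0.0], [0.0, -0.0, -1.0]]
ft_force: [-0.2, 0.2, -0.1]
grip_width: 0.0681
gripper_force: 0.0
time_s: 12.32
position: [0.4289, 0.1121, 0.253]
tool_rot: [[-0.976, 0.219, 0.001], [0.219, 0.976, 0.0], [-0.001, 0.0, -1.0]]
ft_force: [0.3, 0.7, 0.5]
grip_width: 0.0684
gripper_force: 0.0
time_s: 12.98
position: [0.3299, 0.2822, 0.2528]
tool_rot: [[-0.977, 0.215, 0.0], [0.215, 0.977, -0.0], [-0.0, -0.0, -1.0]]
ft_force: [-0.4, -0.3, -0.1]
grip_width: 0.0679
gripper_force: 0.0
```

View pics/c5.png

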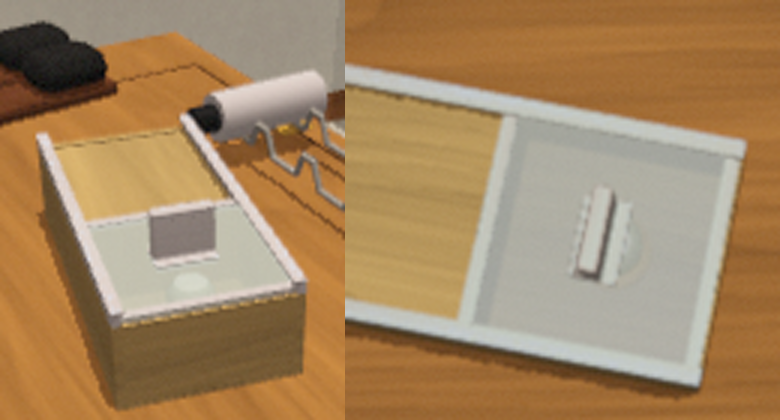

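The door covers the whole bay, with its front edge over the end wall. The knob is visible standing beneath it (side crop (192,285)), and the arm is clear. Handing in.

```bash
python3 -c "
from rig import env;print(env.close_job())"
```

```text
the job is handed in; nothing more can be done
None
```

The large glass knob is standing upright in the bay, the guard door is shut against its stop over it, and the job was handed in at about 13 s with the arm clear; the hand-in returned no verdict.

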